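# Hang the washed chopping board on the twin pegs of its drying stand

## Task

Take the chopping board out of the dish rack and hang it up to dry on the board stand: both pegs through its two holes, pushed back until it lies against the two uprights, and left hanging there on its own. The pegs swivel and have been knocked askew, so feel them into the holes gently instead of forcing them, and leave the side plate in the rack and the two mugs as they are.

Things in the scene. Friction and masses are not known exactly. Their poses are not given: they have to be found in the camera images.
- board: Light cypress-wood chopping board, 220 wide, 160 high, 14 mm thick, 0.2 to 0.28 kg, standing upright in the dish rack on a long edge, its two holes at the top, with 1.5 mm play between the prongs. Origin: middle of the lower edge, mid-thickness; x normal to its faces, y along its width, z up. Both faces are alike: hang it either way round. Best grip: the middle of the top edge; 30 to 60 N holds it.
- hole_a (a point): Centre of one hanging hole at mid-thickness: round, 13 mm across, straight through the board, 75 mm to the board's +y side of its middle and 22 mm under its top edge.
- hole_b (a point): Centre of the other hanging hole, the same, 75 mm to the board's -y side.
- rack: Wire dish rack on a grey drip tray, 300 (x) by 280 (y) mm, fixed. Origin: centre of its underside. The board and a side plate stand in it with their faces normal to rack x, one at x = -66 mm, the other at +66 mm, on two wires 35 mm above the worktop, between wire prongs 105 mm high. Lift the board straight up 75 mm or more to clear the prongs.
- stand: Board drying stand, held to the worktop by suction feet: slate foot 130 (x) by 240 (y) by 24 mm; two 8 mm steel rods stand upright in it at x = +35, y = +75 and -75 mm, each bent to stand -x at the top into a peg. Origin: centre of its underside; x to the back, y left, z up. Nothing is between the uprights or above the pegs. Do not press on it with over 15 N. Home: the board's back on both uprights, hole centres at x = +24 mm.
- peg_left_root (a point): Where the peg at the stand's +y side meets its upright, on the upright's axis, 205 mm above the worktop; fixed in the stand, same axes. From here the peg, 8 mm thick, runs 64 mm towards -x to its flat-cut end, rising 4 mm. Its rod swivels stiffly about the upright (0.1 N m, 2 N at the tip) and is found turned by up to 0.18 rad either way, unmeasured: the tip lies up to 12 mm to one side.
- peg_right_root (a point): The same for the peg at the stand's -y side; the two swivel independently. A peg that is in a hole swivels along with the board. The board hangs with its hole centres about 2 mm under the pegs' centre line.
- side_plate: White side plate, 150 mm across, 12 mm thick, standing on edge in the other slot of the rack; origin at its centre. Leave it.
- mug_near: Black mug, 78 mm across, 95 mm high, standing between rack and stand on the robot's side; origin: centre of its underside. Leave it.
- mug_far: Black mug, the same, farther from the robot. Leave it.
Not all that is in view belongs to the job. What is shaped like the board but turquoise is not meant.

How it is judged:
On the way, in this order (a step that is already met when the one before it is completed fails the run):
1. the board has been lifted clear out of the rack (height (world z) of board above 0.11 m and contact force between board and rack below 0.1 N), for 0.1 s.
2. both pegs have entered the two holes, at least 12 mm past their tips (((x of hole_a in the frame of stand between -0.018 and 0.03 m and y of hole_a in the frame of stand between 0.063 and 0.087 m and z of hole_a in the frame of stand between 0.19 and 0.222 m and x of hole_b in the frame of stand between -0.018 and 0.03 m and y of hole_b in the frame of stand between -0.087 and -0.063 m and z of hole_b in the frame of stand between 0.19 and 0.222 m) or (x of hole_b in the frame of stand between -0.018 and 0.03 m and y of hole_b in the frame of stand between 0.063 and 0.087 m and z of hole_b in the frame of stand between 0.19 and 0.222 m and x of hole_a in the frame of stand between -0.018 and 0.03 m and y of hole_a in the frame of stand between -0.087 and -0.063 m and z of hole_a in the frame of stand between 0.19 and 0.222 m))), for 0.1 s.
At the end, for the whole second after the job is handed in: The board hangs free, at rest, a peg through each hole, back against the uprights (hole centres at most 17 mm in front of their axes; 11 is touching), hole centres within 6 mm sideways of the uprights and 196 to 209 mm above the worktop, upright within 0.15 rad (((x of hole_a in the frame of stand between 0.018 and 0.03 m and y of hole_a in the frame of stand between 0.069 and 0.081 m and z of hole_a in the frame of stand between 0.196 and 0.209 m and x of hole_b in the frame of stand between 0.018 and 0.03 m and y of hole_b in the frame of stand between -0.081 and -0.069 m and z of hole_b in the frame of stand between 0.196 and 0.209 m) or (x of hole_b in the frame of stand between 0.018 and 0.03 m and y of hole_b in the frame of stand between 0.069 and 0.081 m and z of hole_b in the frame of stand between 0.196 and 0.209 m and x of hole_a in the frame of stand between 0.018 and 0.03 m and y of hole_a in the frame of stand between -0.081 and -0.069 m and z of hole_a in the frame of stand between 0.196 and 0.209 m)) and angle between board's own z axis and vertical below 0.15 rad and linear speed of board below 0.01 m/s and angular speed of board below 0.05 rad/s and contact force between board and the fingers below 0.1 N and contact force between board and rack below 0.1 N).
It fails at once if the board or the robot presses on the stand or its pegs harder than 18 N (knocked, forced or dropped on) (contact force between any of board, the arm, the fingers and stand above 18 N).
It fails at once if the side plate is knocked out of its place (30 mm) (distance of side_plate from where it was at the start of the episode above 0.03 m).
It fails at once if a mug is pushed more than 30 mm or tipped (distance of any of mug_near, mug_far from where it was at the start of the episode above 0.03 m or angle between any of mug_near, mug_far's own z axis and vertical above 0.3 rad).
It also fails if it takes over 70 s, if anything falls off the work surface, if the arm or the gripper's body presses on something with over 40 N, if the wrist force passes 120 N, or if a joint passes its speed limit or range.

## Robot

A 6-joint arm with a two-finger parallel gripper is mounted at the origin on the work surface. World frame = base frame: x ahead of the robot, y to its left, z up, the work surface at z = 0. Lengths are in m, angles in rad, forces in N, time in s.
With the tool pointing down it reaches from about 0.35 to 0.85 m from the base axis. Payload 8.1 kg.
Tool frame: the origin (TCP) lies at the centre of the arm's flange, where the gripper is bolted on; the fingertips stand 186 mm ahead of it and the grasp point (between the pads) lies 167 mm ahead of it; z points along the fingers, y is the direction in which the jaws open and shut (so a half turn about z gives the same grasp; the last joint's range is limited). The gripper opens to 93 mm and grips with 3 to 60 N. Pads are 15 mm wide; open, the fingers measure 128 mm over their backs; the gripper's body (75 mm by 188 mm) begins 65 mm behind the grasp point.
Start: joints at [-1.195, 0.13, 1.488, -0, 1.523, -0.085], TCP at [0.267, -0.537, 0.405] pointing down, gripper open.
Joint ranges: [-2.96, 2.96], [-0.89, 2.26], [0.02, 2.5], [-1.34, 4.48], [0, 2.73], [-2.66, 2.66]. Speed limits (rad/s): [2.39, 2.39, 2.79, 3.14, 3.14, 3.14].

## Interface

Orientations are given as a rotation vector (axis times angle).
In Python, from plant import robot, viewer, order gives the robot as it stands.
- The arm moves only by the tool apply_moves, never from a script. Its argument "deltas" is a list of rows, each a list of 3 entries, a list of its own where there are three numbers: the finger opening in mm, from 0 to 93, then the shift along the tool's x, y, z in mm, then the turn about the tool's z in rad. In form: [[grip, [dx, dy, dz], yaw], ...]. A call has 1 to 5 rows; each row shifts and turns the commanded pose from where the row before left it, along the tool's axes as they then stand; what a row does not reach is not made up. A row lasts 1/8 s, in which the tool goes at most 62.5 mm and 10.7 degrees, less where a joint would pass 70% of its speed; a pose out of reach is approached as far as the arm can. A call is refused whole if a number of a shift passes 62.5 or a number of a turn 0.188, either way. A call with a gripper value outside its range is refused whole. The fingers move at their own pace and stop on an object; "grip_force" is the grip in N (left out, the last holds). Time passes only in rows, so rows that do not move let the fingers close. It gives the time, the measured TCP pose, the force and the opening at its end, in the units of the state.
- robot.read_state(): the state, without advancing time (a new reading comes with each control period).
- viewer.read_camera(name): name is "scene" or "top" or "wrist"; returns the picture (420x560x3 uint8, blue, green, red); there is no depth.
- viewer.get_calibration(name): a dict with "fx", "fy", "cx", "cy" (pixels), "distortion" ([k1, k2, p1, p2, k3] as OpenCV has them; the pictures are not rectified), "R" (3x3) and "t" (3): a world point X has camera coordinates R X + t. Camera axes: x right, y down, z forward; pixel columns grow to the right and rows downward; lengths in m; the calibration is good to about 2 mm. A picture is of the moment at which its call begins: read the wrist's pose just before it. get_calibration takes no time and is no camera call; for the wrist camera it gives the pose at the moment of the call.
- order.close_job(): hands the job in, once; it reports no verdict.
The state is a dict: "t": time; "q": joint angles; "dq": joint speeds; "joint_torque": joint torques, N m; "tool_pos": TCP position; "orientation": TCP orientation; "force": force on the tool from outside, world axes, zero at the start; "wrist_torque": the same for the moment, N m; "opening": finger opening in m.
Only numpy, scipy, OpenCV 4.12 (cv2) and the standard library are available. Lean on these libraries where they do the work, as an engineer would, in place of code of your own. Each camera call takes 0.05 s, during which the arm holds its last target. There are 200 camera calls.

## Working session

There is one attempt and no reset: what is moved stays moved. The work goes in short steps, Python scripts to look and compute and a tool call to move; the robot and the scene stay as the last step left them, time stands still between calls to the robot, and variables do not carry over. Pictures are saved under pics/ and viewed, about 8 in all and at most 12, crops included, and the job is handed in when it is done.

Besides the shell and the picture viewer there is one more tool, called after "Emit:" by a JSON object that holds its "fn" and its "kwargs", one argument or row to a line. apply_moves: Moves the arm, as the interface text tells. Its arguments: {"type":"object","properties":{"deltas":{"type":"array"},"grip_force":{"type":"number"}},"required":["deltas"]}

```bash
ls; mkdir -p pics; cat > h.py <<'E'
from plant import robot, viewer, order
import numpy as np, cv2
from scipy.spatial.transform import Rotation as Ro
def K(c): return np.array([[c['fx'],0,c['cx']],[0,c['fy'],c['cy']],[0,0,1.]]), np.array(c['distortion'],float)
def ray(c,uv):
    k,d=K(c); p=cv2.undistortPoints(np.array(uv,float).reshape(-1,1,2),k,d).reshape(-1,2)
    R=np.array(c['R']);t=np.array(c['t']); o=-R.T@t
    v=np.c_[p,np.ones(len(p))]@R
    return o,v/np.linalg.norm(v,axis=1)[:,None]
def onz(c,uv,z):
    o,v=ray(c,uv); return o+v*((z-o[2])/v[:,2])[:,None]
def tri(c1,uv1,c2,uv2):
    o1,v1=ray(c1,uv1);o2,v2=ray(c2,uv2);out=[]
    for a,b in zip(v1,v2):
        s=np.linalg.lstsq(np.c_[a,-b],o2-o1,rcond=None)[0]
        P,Q=o1+a*s[0],o2+b*s[1]; out.append(np.r_[(P+Q)/2,np.linalg.norm(P-Q)])
    return np.array(out)
def proj(c,X):
    k,d=K(c);R=np.array(c['R'])
    return cv2.projectPoints(np.array(X,float).reshape(-1,1,3),cv2.Rodrigues(R)[0],np.array(c['t'],float),k,d)[0].reshape(-1,2)
def st():
    s=robot.read_state(); 
    print('t',s['t'],'p',np.round(s['tool_pos'],4),'R',np.round(Ro.from_rotvec(s['orientation']).as_matrix(),3).tolist(),'F',np.round(s['force'],2),'T',np.round(s['wrist_torque'],2),'op',s['opening'])
    return s
E
python3 - <<'E'
from h import *
st()
for n in('scene','top','wrist'):
    im=viewer.read_camera(n); cv2.imwrite(f'pics/{n}0.png',im)
    c=viewer.get_calibration(n); R=np.array(c['R']); print(n,-R.T@np.array(c['t']),R[2],c['fx'],c['distortion'])
E
```

```text
pics
t 0.0 p [ 0.2668 -0.5372  0.4037] R [[0.896, 0.445, -0.001], [0.445, -0.896, 0.002], [0.0, -0.002, -1.0]] F [ 0.25 -0.41 -0.49] T [-0.06  0.04  0.07] op 0.09292251940348836
scene [1.00908417 0.21608819 1.17076939] [-0.44842528 -0.17406604 -0.87670735] 410.69237145048146 [-0.0855134  0.         0.         0.         0.       ]
top [0.3994211  0.00299942 1.16940824] [ 0.06284114 -0.00319787 -0.99801842] 448.5042792982588 [0.03466311 0.         0.         0.         0.        ]
wrist [ 0.32501553 -0.50724363  0.38407805] [-0.21376736 -0.10388818 -0.97134482] 300.21849634820444 [-0.05122456  0.          0.          0.          0.        ]
```

View pics/top0.png

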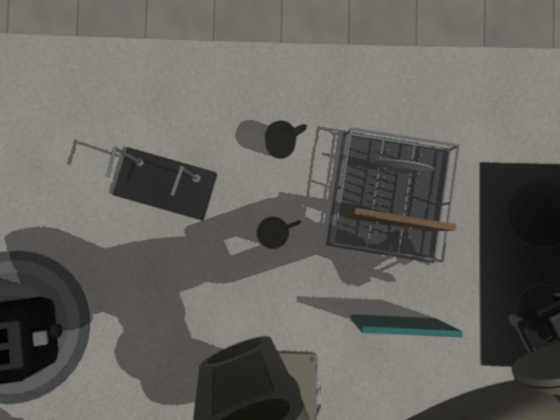

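View pics/scene0.png

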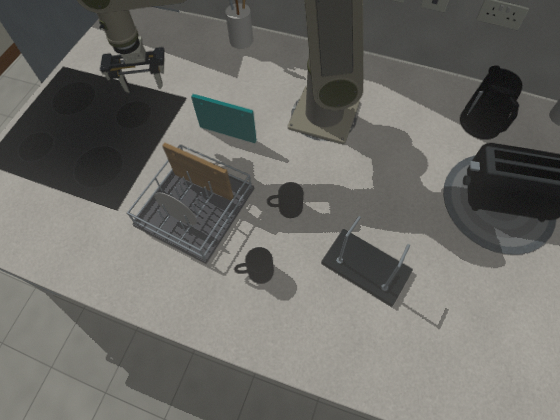

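Top view: board is the brown bar at about (355..455, 212..228) and the stand is at (165,183), its pegs pointing down the image, towards the robot. The turquoise decoy is at (410,325). In the scene view the board is at (198,172) and the stand at (367,265). Next, a zoomed view of both.

```bash
python3 - <<'E'
from h import *
t=cv2.imread('pics/top0.png');s=cv2.imread('pics/scene0.png')
def crop(im,x,y,w,h,g=2.2):
    o=cv2.resize(im[y:y+h,x:x+w],(400,300),interpolation=cv2.INTER_CUBIC).astype(float)
    return np.clip(o*g,0,255).astype(np.uint8)
a=np.hstack([crop(t,95,125,140,105),crop(t,325,165,140,105)])
b=np.hstack([crop(s,310,205,140,105,1.6),crop(s,150,130,140,105,1.6)])
cv2.imwrite('pics/c1.png',np.vstack([a,b]))
E
```

```text
(no output)
```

View pics/c1.png

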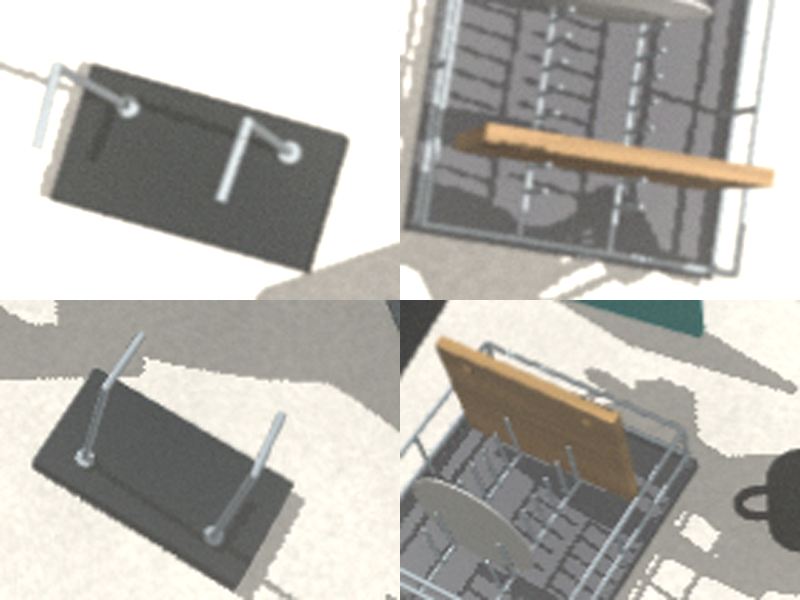

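```bash
python3 - <<'E'
from h import *
T=viewer.get_calibration('top');S=viewer.get_calibration('scene')
f=140/400
def loc(p,ox,oy,cx,cy): p=np.array(p,float); return (p-[cx,cy]+.5)*f-.5+[ox,oy]
names=['Lroot','Ltip','Rroot','Rtip','Lbase','Rbase']
a=loc([(56,68),(38,146),(247,120),(222,199),(129,106),(290,152)],95,125,0,0)
b=loc([(258,474),(281,414),(105,386),(142,334),(213,535),(85,457)],310,205,0,300)
for n,r in zip(names,tri(T,a,S,b)): print(n,np.round(r,4))
print('bases z.024',np.round(onz(T,a[4:],.024),4).tolist(),np.round(onz(S,b[4:],.024),4).tolist())
print('roots z.205 top',np.round(onz(T,a[[0,2]],.205),4).tolist(),'sc',np.round(onz(S,b[[0,2]],.205),4).tolist())
print('tips z.209 top',np.round(onz(T,a[[1,3]],.209),4).tolist(),'sc',np.round(onz(S,b[[1,3]],.209),4).tolist())
fc=loc([(92,65),(348,136),(310,270),(50,198)],95,125,0,0); F=onz(T,fc,.024);print('foot',np.round(F,4).tolist(),F.mean(0),np.linalg.norm(np.diff(F,axis=0),axis=1))
d=F[0]-F[1]; print('stand yaw(deg)',np.degrees(np.arctan2(-d[0],d[1])))
bt=onz(T,loc([(488,124),(773,171),(770,186),(486,141)],325,165,400,0),.195);print('board top',np.round(bt,4).tolist(),np.linalg.norm(bt[0]-bt[1]))
bs=onz(S,loc([(437,338),(614,412),(618,424)],150,130,400,300)-0,.195);print('board sc',np.round(bs,4).tolist())
im=cv2.imread('pics/top0.png').astype(int)
m=((im[...,2]-im[...,0])>25).astype(np.uint8); m[:165]=0;m[270:]=0;m[:,:320]=0
print(m.sum(),cv2.minAreaRect(cv2.findNonZero(m)))
E
```

```text
Lroot [0.5815 0.3581 0.2022 0.0013]
Ltip [5.212e-01 3.658e-01 2.080e-01 5.000e-04]
Rroot [0.5455 0.2102 0.2071 0.0018]
Rtip [4.847e-01 2.274e-01 2.085e-01 4.000e-04]
Lbase [5.823e-01 3.555e-01 2.670e-02 3.000e-04]
Rbase [5.446e-01 2.103e-01 2.830e-02 3.000e-04]
bases z.024 [[0.5827, 0.3564, 0.024], [0.5451, 0.2112, 0.024]] [[0.5814, 0.3557, 0.024], [0.5429, 0.2101, 0.024]]
roots z.205 top [[0.5811, 0.3564, 0.205], [0.5455, 0.2116, 0.205]] sc [[0.5824, 0.3584, 0.205], [0.5449, 0.2093, 0.205]]
tips z.209 top [[0.521, 0.3656, 0.209], [0.4848, 0.2271, 0.209]] sc [[0.5218, 0.3654, 0.209], [0.4849, 0.2276, 0.209]]
foot [[0.6189, 0.3909, 0.024], [0.5609, 0.1597, 0.024], [0.4396, 0.1896, 0.024], [0.4981, 0.4227, 0.024]] [0.52938472 0.29073251 0.024     ] [0.2383251  0.12490012 0.24036088]
stand yaw(deg) -14.063934266371689
board top [[0.4662, -0.1686, 0.195], [0.436, -0.3844, 0.195], [0.4245, -0.3821, 0.195], [0.4532, -0.1672, 0.195]] 0.21790013744923004
board sc [[0.43, -0.3888, 0.195], [0.4551, -0.1739, 0.195], [0.4669, -0.1643, 0.195]]
668 ((404.9927673339844, 219.04483032226562), (101.9073715209961, 6.877045631408691), 9.141639709472656)
```

The triangulation agrees with the given sizes: roots 151 mm apart at z≈0.205, foot 238×125, board 218 mm long. Stand yaw is about -14° and board yaw about -7.8°. Peg L is turned inward by about 6 mm and peg R inward by about 2 mm. First I rise, turn, and move above the board.

Emit:
{"fn": "apply_moves", "kwargs": {
  "deltas": [
    [93,[0,0,-50],-0.18],
    [93,[0,0,-40],-0.18],
    [93,[0,0,0],-0.18],
    [93,[0,0,0],-0.18],
    [93,[0,0,0],-0.18]
  ],
  "grip_force": 40
}}

```text
t: 0.78
tool_pos: [0.2668, -0.5374, 0.4944]
orientation: [-2.436, -1.983, -0.0]
force: [-0.3, -0.5, 0.1]
opening: 0.093
```

```bash
cat > go.py <<'E'
from h import *
import sys
s=st(); g=np.array(eval(sys.argv[1])) # world target xyz
R=Ro.from_rotvec(s['orientation']).as_matrix()
print('delta tool mm',np.round(R.T@(g-s['tool_pos'])*1e3,1),'tool y ang',np.degrees(np.arctan2(R[1,1],R[0,1])))
if len(sys.argv)>2: print('yaw needed',-np.radians(float(sys.argv[2])-np.degrees(np.arctan2(R[1,1],R[0,1]))))
E
python3 go.py "[.448,-.276,.47]" -7.8
```

```text
t 0.775 p [ 0.2668 -0.5374  0.4944] R [[0.203, 0.979, -0.0], [0.979, -0.203, 0.001], [0.001, -0.0, -1.0]] F [-0.29 -0.53  0.09] T [-0.04 -0.11 -0.01] op 0.09302201036321371
delta tool mm [292.7 124.5  24.5] tool y ang -11.69093260264024
yaw needed -0.06790958488926441
```

Emit:
{"fn": "apply_moves", "kwargs": {
  "deltas": [
    [93,[58.5,25,5],0],
    [93,[58.5,25,5],0],
    [93,[58.5,25,5],0],
    [93,[58.5,25,5],0],
    [93,[58.5,25,5],0]
  ]
}}

```text
t: 1.4
tool_pos: [0.447, -0.2809, 0.4699]
orientation: [-2.442, -1.976, -0.0]
force: [0.2, 0.7, -0.4]
opening: 0.0932
```

Emit:
{"fn": "apply_moves", "kwargs": {
  "deltas": [
    [93,[0,0,0],-0.068],
    [93,[0,0,0],0],
    [93,[0,0,0],0]
  ]
}}

```text
t: 1.78
tool_pos: [0.446, -0.2833, 0.4701]
orientation: [-2.376, -2.055, 0.0]
force: [-0.0, -0.0, 0.2]
opening: 0.093
```

```bash
python3 - <<'E'
from h import *
st(); c=viewer.get_calibration('wrist'); im=viewer.read_camera('wrist'); cv2.imwrite('pics/w1.png',im)
t=viewer.read_camera('top'); 
R=np.array(c['R']);print('cam',-R.T@np.array(c['t']),R[2])
print(np.round(proj(c,[[.4450,-.2756,.195],[.466,-.1686,.195],[.436,-.3844,.195]]),1).tolist())
cv2.imwrite('pics/w1b.png',np.clip(cv2.resize(im,(800,600),interpolation=cv2.INTER_CUBIC)*1.6,0,255).astype(np.uint8))
E
```

```text
t 1.775 p [ 0.446  -0.2833  0.4701] R [[0.144, 0.99, -0.0], [0.99, -0.144, -0.0], [-0.0, -0.0, -1.0]] F [-0.03 -0.    0.17] T [-0.07 -0.06 -0.01] op 0.0929801683085245
cam [ 0.45491566 -0.21753345  0.45029037] [-0.03430641 -0.23510189 -0.97136511]
[[279.6, 198.5], [286.2, 65.0], [286.8, 308.5]]
```

View pics/w1b.png

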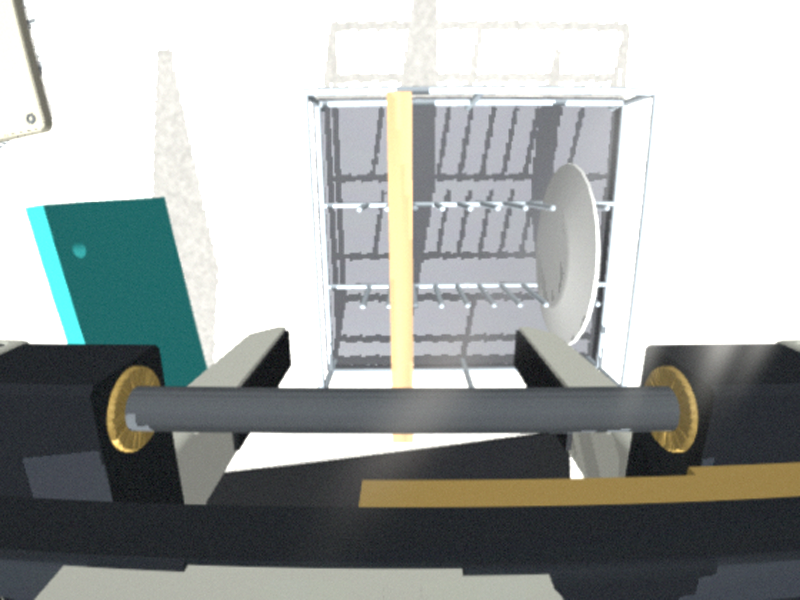

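The wrist view shows the board as a tan strip from (400,95) to (402,441), nearly centred between the open fingers. The plate is on the right and clear. I'll fit the strip at z=0.195.

```bash
python3 - <<'E'
from h import *
c=viewer.get_calibration('wrist'); im=cv2.imread('pics/w1.png').astype(int)
m=((im[...,2]-im[...,0])>35)
L=[];Rr=[];V=[]
for v in range(64,315):
    u=np.where(m[v,240:320])[0]+240
    if 8<len(u)<26: L.append((u.min()-.5,v));Rr.append((u.max()+.5,v));V.append(v)
V=np.array(V);print(V.min(),V.max(),len(V))
A=onz(c,L,.195);B=onz(c,Rr,.195);M=(A+B)/2
p=np.polyfit(M[:,1],M[:,0],1); r=M[:,0]-np.polyval(p,M[:,1]);k=abs(r)<.002;p=np.polyfit(M[k,1],M[k,0],1)
pa=np.polyfit(A[:,1],A[:,0],1);pb=np.polyfit(B[:,1],B[:,0],1)
print('yaw deg',-np.degrees(np.arctan(p[0])),'edges',-np.degrees(np.arctan(pa[0])),-np.degrees(np.arctan(pb[0])),'ends',M[0],M[-1],'len',np.linalg.norm(M[0]-M[-1]),'width',np.median(np.linalg.norm(A-B,axis=1)))
mid=(M[0]+M[-1])/2; print('mid',mid,'x at y=-.2765',np.polyval(p,-.2765))
E
```

```text
64 309 214
yaw deg -7.821014132288344 edges -7.707458702670823 -7.934387825448268 ends [ 0.46116132 -0.16736231  0.195     ] [ 0.43076086 -0.38449486  0.195     ] len 0.2192503863297201 width 0.014108664840374928
mid [ 0.44596109 -0.27592858  0.195     ] x at y=-.2765 0.445576494044837
```

```bash
python3 go.py "[.4455,-.2770,.345]" -7.9
```

```text
t 1.875 p [ 0.4458 -0.2835  0.4702] R [[0.144, 0.99, -0.0], [0.99, -0.144, 0.0], [-0.0, -0.0, -1.0]] F [-0.74  0.5   0.3 ] T [-0.05 -0.06 -0.03] op 0.09323546380114926
delta tool mm [  6.4  -1.2 125.2] tool y ang -8.278758254515338
yaw needed -0.006610578610399329
```

Emit:
{"fn": "apply_moves", "kwargs": {
  "deltas": [
    [93,[7.4,-1,0],-0.008],
    [93,[0,0,40],0],
    [93,[0,0,40],0],
    [93,[0,0,30],0],
    [93,[0,0,15],0]
  ]
}}

```text
t: 2.5
tool_pos: [0.4457, -0.2749, 0.3433]
orientation: [-2.364, -2.065, 0.001]
force: [-0.2, -0.1, 0.5]
opening: 0.0928
```

Emit:
{"fn": "apply_moves", "kwargs": {
  "deltas": [
    [40,[0,0,0],0],
    [40,[0,0,0],0],
    [25,[0,0,0],0],
    [18,[0,0,0],0],
    [10,[0,0,0],0]
  ],
  "grip_force": 45
}}

```text
t: 3.12
tool_pos: [0.4464, -0.2753, 0.3457]
orientation: [2.365, 2.067, 0.0]
force: [-0.0, -0.1, -0.7]
opening: 0.0475
```

Emit:
{"fn": "apply_moves", "kwargs": {
  "deltas": [
    [0,[0,0,0],0],
    [0,[0,0,0],0],
    [0,[0,0,0],0],
    [0,[0,0,0],0]
  ]
}}

```text
t: 3.62
tool_pos: [0.4463, -0.2753, 0.3452]
orientation: [-2.365, -2.068, 0.0]
force: [0.1, -0.5, 0.5]
opening: 0.0138
```

```bash
python3 go.py "[.4458,-.2760,.345]" -7.9
```

```text
t 3.625 p [ 0.4463 -0.2753  0.3452] R [[0.134, 0.991, -0.0], [0.991, -0.134, 0.0], [0.0, -0.0, -1.0]] F [ 0.06 -0.5   0.49] T [-0.05 -0.05 -0.01] op 0.013845343333131128
delta tool mm [-0.8 -0.4  0.2] tool y ang -7.675100405541284
yaw needed 0.0039252384097046
```

Emit:
{"fn": "apply_moves", "kwargs": {
  "deltas": [
    [0,[0,0,-20],0],
    [0,[0,0,-30],0],
    [0,[0,0,-40],0],
    [0,[0,0,-40],0],
    [0,[0,0,0],0]
  ]
}}

```text
t: 4.25
tool_pos: [0.4468, -0.2756, 0.479]
orientation: [2.36, 2.064, 0.002]
force: [-0.3, -0.8, -2.5]
opening: 0.0134
```

```bash
python3 go.py "[.4654,.3083,.475]" -14
```

```text
t 4.25 p [ 0.4468 -0.2756  0.479 ] R [[0.134, 0.991, 0.005], [0.991, -0.133, -0.004], [-0.003, 0.006, -1.0]] F [-0.3  -0.78 -2.55] T [ 0.02 -0.09 -0.04] op 0.013378006602712047
delta tool mm [581.1 -59.5   1.8] tool y ang -7.671228754292527
yaw needed 0.11045789584313845
```

Emit:
{"fn": "apply_moves", "kwargs": {
  "deltas": [
    [0,[30,-3,0],0],
    [0,[48,-5,0],0],
    [0,[50,-5,0],0],
    [0,[50,-5,0],0],
    [0,[50,-5,0],0]
  ]
}}

```text
t: 4.88
tool_pos: [0.4536, -0.0447, 0.4731]
orientation: [-2.364, -2.066, 0.002]
force: [0.8, 0.0, -2.8]
opening: 0.0137
```

Emit:
{"fn": "apply_moves", "kwargs": {
  "deltas": [
    [0,[50,-5,0],0],
    [0,[50,-5,0],0],
    [0,[50,-5,0],0],
    [0,[50,-5,0],0],
    [0,[50,-5,0],0]
  ]
}}

```text
t: 5.5
tool_pos: [0.4622, 0.2065, 0.4731]
orientation: [-2.364, -2.067, 0.004]
force: [2.1, -0.1, -0.7]
opening: 0.0135
```

Emit:
{"fn": "apply_moves", "kwargs": {
  "deltas": [
    [0,[45,-5,0],0],
    [0,[35,-4,0],0.05],
    [0,[20,-2,0],0.06],
    [0,[0,0,0],0],
    [0,[0,0,0],0]
  ]
}}

```text
t: 6.12
tool_pos: [0.466, 0.3048, 0.4739]
orientation: [-2.474, -1.936, 0.003]
force: [0.5, -0.2, -2.3]
opening: 0.0137
```

```bash
python3 go.py "[.4654,.3083,.475]" -14
```

```text
t 6.125 p [0.466  0.3048 0.4739] R [[0.241, 0.971, -0.002], [0.971, -0.241, -0.001], [-0.002, -0.001, -1.0]] F [ 0.48 -0.19 -2.25] T [-0.02 -0.06  0.02] op 0.013673075052988046
delta tool mm [ 3.2 -1.4 -1.1] tool y ang -13.92519126070496
yaw needed 0.0013056588099645146
```

Emit:
{"fn": "apply_moves", "kwargs": {
  "deltas": [
    [0,[2,-1,30],0],
    [0,[1,0,40],0],
    [0,[0,0,23],0],
    [0,[0,0,0],0],
    [0,[0,0,0],0]
  ]
}}

```text
t: 6.75
tool_pos: [0.4662, 0.3081, 0.3836]
orientation: [2.475, 1.934, 0.002]
force: [0.1, -0.3, -1.6]
opening: 0.0138
```

```bash
python3 - <<'E'
from h import *
st()
t=viewer.read_camera('top');s=viewer.read_camera('scene');w=viewer.read_camera('wrist')
for n,i in zip('tsw',(t,s,w)): cv2.imwrite(f'pics/p1{n}.png',i)
def crop(im,x,y,w,h,g,o): return np.clip(cv2.resize(im[y:y+h,x:x+w],o,interpolation=cv2.INTER_CUBIC)*float(g),0,255).astype(np.uint8)
S=crop(s,300,170,160,120,1.6,(800,600)); cv2.imwrite('pics/v1.png',S)
a=np.vstack([crop(t,80,110,160,120,2.2,(400,300)),crop(w,0,0,560,420,1.5,(400,300))]); cv2.imwrite('pics/v1b.png',a)
E
```

```text
t 6.75 p [0.4662 0.3081 0.3836] R [[0.242, 0.97, 0.001], [0.97, -0.242, 0.001], [0.001, 0.001, -1.0]] F [ 0.09 -0.26 -1.56] T [-0.08 -0.07 -0.01] op 0.01382903253210655
```

View pics/v1.png

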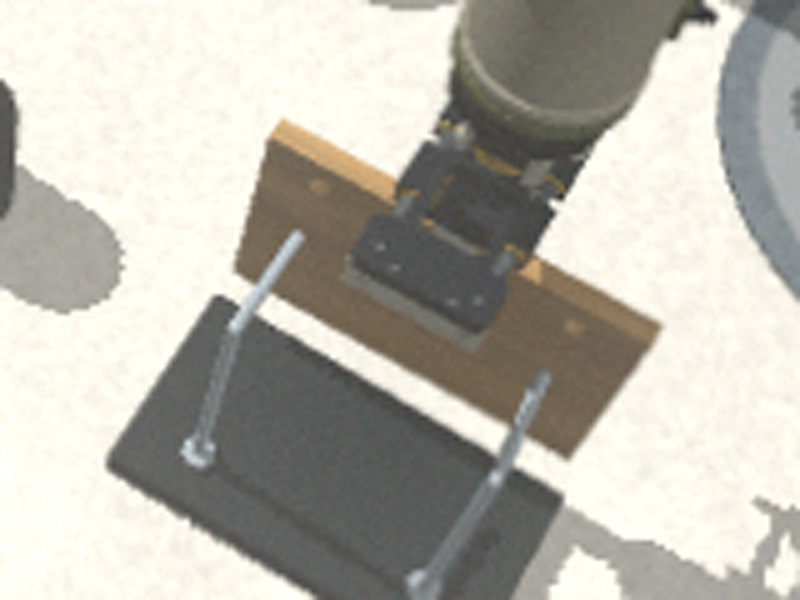

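View pics/v1b.png

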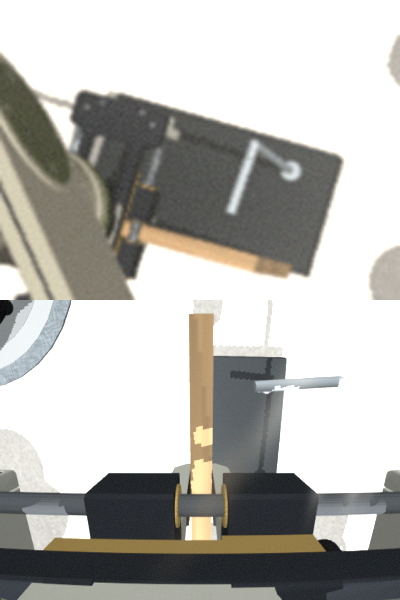

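The scene view shows the back-face holes at about (320,187) and (573,326), the R tip at (298,237) and the L tip at (542,376). The wrist view shows the L peg with its tip at (258,386) and its root at (338,380). Next step: offsets in stand axes.

```bash
python3 - <<'E'
from h import *
S=viewer.get_calibration('scene');W=viewer.get_calibration('wrist')
s=robot.read_state();p=np.array(s['tool_pos']);R=Ro.from_rotvec(s['orientation']).as_matrix()
th=np.radians(-14);xs=np.array([np.cos(th),np.sin(th),0]);ys=np.array([-np.sin(th),np.cos(th),0])
mid=np.array([.5634,.2839,0])
def sf(P): d=np.array(P)-mid; return np.round(np.array([d@xs*1e3+35,d@ys*1e3,d[2]*1e3]),1)
loc=lambda a:(np.array(a,float)+.5)*.2-.5+[300,170]
px=loc([(320,187),(573,326)])
n=R[:,1]; q=p+n*.007; o,v=ray(S,px)
for vi in v: print('hole back',sf(o+vi*(((q-o)@n)/(vi@n))))
print('TCP',sf(p))
print('tips sc',[sf(x) for x in onz(S,loc([(300,236),(543,375)]),.209)])
print('tops sc',[sf(x) for x in onz(S,loc([(233,328),(494,480)]),.205)])
wl=lambda a:(np.array(a,float)-[0,300]+.5)*1.4-.5
print('wrist L tip',sf(onz(W,wl([(258,386)]),.209)[0]),'root',sf(onz(W,wl([(338,380)]),.205)[0]))
pr=lambda hx:proj(S,[hx])
for sg in(-1,1):
    h=q+R[:,0]*(sg*.075-.0007); h[2]=p[2]-.172; print('pred hole px',(proj(S,[h])[0]-[300,170]+.5)*5-.5,sf(h))
E
```

```text
hole back [-57.8 -77.7 211. ]
hole back [-57.8  70.6 210.6]
TCP [-65.2   0.4 384.1]
tips sc [array([-27.3, -72.8, 209. ]), array([-25.3,  69.4, 209. ])]
tops sc [array([ 36.4, -76.7, 205. ]), array([ 37.6,  73.5, 205. ])]
wrist L tip [-25.1  71.4 209. ] root [ 35.   76.5 205. ]
pred hole px [324.58291708 187.65978483] [-58.1 -75.3 212.1]
pred hole px [581.34448708 328.19445224] [-58.2  74.7 212.1]
```

Emit:
{"fn": "apply_moves", "kwargs": {
  "deltas": [
    [0,[-4,10,3],0],
    [0,[0,8,0],0],
    [0,[0,0,0],0.08],
    [0,[0,0,0],0],
    [0,[0,0,0],0]
  ]
}}

```text
t: 7.52
tool_pos: [0.4826, 0.3002, 0.3792]
orientation: [-2.549, -1.836, 0.0]
force: [-0.4, 0.4, -2.5]
opening: 0.0135
```

```bash
cat > look.py <<'E'
from h import *
import sys
st()
s=viewer.read_camera('scene');w=viewer.read_camera('wrist');n=sys.argv[1]
cv2.imwrite(f'pics/{n}s.png',s);cv2.imwrite(f'pics/{n}w.png',w)
def crop(im,x,y,w,h,g,o): return np.clip(cv2.resize(im[y:y+h,x:x+w],o,interpolation=cv2.INTER_CUBIC)*float(g),0,255).astype(np.uint8)
a=crop(s,335,190,90,90,1.6,(400,400))
b=crop(w,250,0,250,250,1.5,(400,400))
cv2.imwrite(f'pics/v{n}.png',np.hstack([a,b]))
E
python3 look.py 2
```

```text
t 7.525 p [0.4826 0.3002 0.3792] R [[0.317, 0.948, -0.0], [0.948, -0.317, -0.0], [-0.0, -0.0, -1.0]] F [-0.42  0.38 -2.47] T [-0.05 -0.02  0.05] op 0.013493914614148056
```

View pics/v2.png

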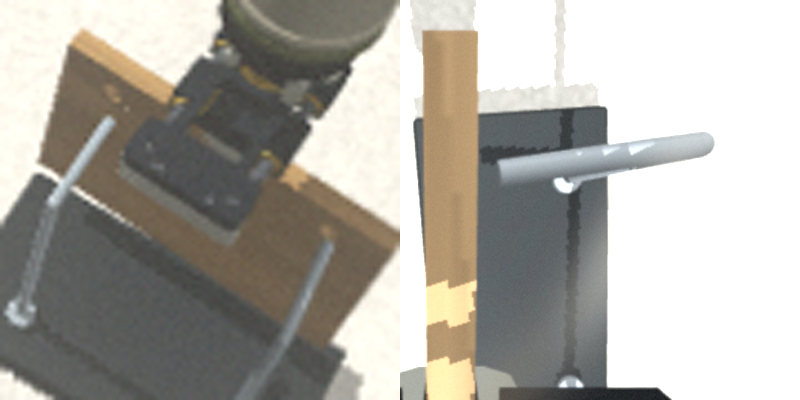

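The wrist view shows the L peg tip at (503,172) and its root end at (703,143), with a small gap between tip and board face. The scene view shows the L tip just below the left hole. Now the tip in the tool frame.

```bash
cat > m.py <<'E'
from h import *
import sys
# usage: tip px, root px (full-res wrist pixels)
W=viewer.get_calibration('wrist');s=robot.read_state();p=np.array(s['tool_pos']);R=Ro.from_rotvec(s['orientation']).as_matrix()
th=np.radians(-14);xs=np.array([np.cos(th),np.sin(th),0]);ys=np.array([-np.sin(th),np.cos(th),0]);mid=np.array([.5634,.2839,0])
def rep(P,l): d=P-mid; print(l,'stand',np.round([d@xs*1e3+35,d@ys*1e3,P[2]*1e3],1),'tool',np.round(R.T@(P-p)*1e3,1))
if __name__=='__main__':
    a=eval(sys.argv[1])
    rep(onz(W,[a[0]],.209)[0],'tip'); rep(onz(W,[a[1]],.205)[0],'root')
    for sg in(-1,1): rep(p+R[:,0]*(sg*.075-.0007)+R[:,2]*.172,'hole')
E
python3 - <<'E'
from m import *
px=lambda u,v:(250+(u-400+.5)*.625-.5,(v+.5)*.625-.5)
rep(onz(W,[px(503,172)],.209)[0],'tip');rep(onz(W,[px(703,143)],.205)[0],'root end')
for sg in(-1,1): rep(p+R[:,0]*(sg*.075-.0007)+R[:,2]*.172,'hole')
# board top edge far end in wrist: check board x-end in tool frame
for u in(423,477): rep(onz(W,[px(u,31)],.231)[0],'bd end')
# scene
S=viewer.get_calibration('scene');loc=lambda u,v:((u+.5)*.225-.5+335,(v+.5)*.225-.5+190)
for a,l in((loc(331,243),'Ltip'),(loc(110,120),'Rtip')): rep(onz(S,[a],.209)[0],'scene '+l)
n=R[:,1];q=p+n*.007
for a in(loc(327,232),loc(112,92)):
    o,v=ray(S,[a]);v=v[0]; rep(o+v*(((q-o)@n)/(v@n)),'scene hole')
for sg in(-1,1): P=q+R[:,0]*(sg*.075-.0007)+R[:,2]*.172;print((proj(S,[P])[0]-[335,190]+.5)/.225-.5)
E
```

```text
tip stand [-26.5  71.4 209. ] tool [ 76.6  15.1 170.2]
root end stand [ 36.4  76.1 205. ] tool [ 86.1  77.4 174.2]
hole stand [-53.5 -79.2 207.2] tool [-75.7  -0.  172. ]
hole stand [-41.7  70.4 207.2] tool [ 74.3   0.  172. ]
bd end stand [-46.4 104.9 231. ] tool [108.4  -7.4 148.2]
bd end stand [-33.3 103.9 231. ] tool [108.4   5.8 148.2]
scene Ltip stand [-27.3  70.9 209. ] tool [ 76.   14.4 170.2]
scene Rtip stand [-27.4 -73.6 209. ] tool [-68.1  25.6 170.2]
scene hole stand [-35.   66.1 203.8] tool [ 70.6   7.  175.4]
scene hole stand [-46.7 -82.1 205.1] tool [-78.1   7.  174.1]
[115.85841135  92.46991829]
[334.00423069 233.19069577]
```

Emit:
{"fn": "apply_moves", "kwargs": {
  "deltas": [
    [0,[3,0,-2.5],0],
    [0,[0.4,3,0],0],
    [0,[0.4,3,0],0],
    [0,[0,0,0],0],
    [0,[0,0,0],0]
  ]
}}

```text
t: 8.25
tool_pos: [0.4893, 0.3019, 0.3817]
orientation: [-2.551, -1.834, 0.0]
force: [0.5, -0.2, -3.1]
opening: 0.0137
```

Emit:
{"fn": "apply_moves", "kwargs": {
  "deltas": [
    [0,[0.3,2,0],0],
    [0,[0,0,0],0],
    [0,[0.3,2,0],0],
    [0,[0,0,0],0]
  ]
}}

```text
t: 8.75
tool_pos: [0.4933, 0.3012, 0.3818]
orientation: [2.551, 1.834, 0.0]
force: [-0.0, 0.9, -1.4]
opening: 0.0139
```

```bash
python3 look.py 3
```

```text
t 8.75 p [0.4933 0.3012 0.3818] R [[0.318, 0.948, 0.0], [0.948, -0.318, -0.0], [0.0, 0.0, -1.0]] F [-0.03  0.86 -1.39] T [-0.05 -0.03  0.01] op 0.013933342997814508
```

View pics/v3.png

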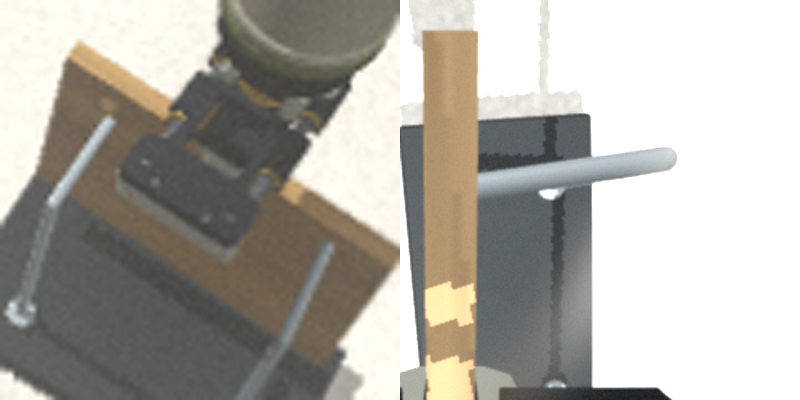

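No contact force yet. The tip is now nominally about 1.7 mm into the hole, so I creep on.

Emit:
{"fn": "apply_moves", "kwargs": {
  "deltas": [
    [0,[0.2,1.5,0],0],
    [0,[0,0,0],0],
    [0,[0.2,1.5,0],0],
    [0,[0,0,0],0]
  ]
}}

```text
t: 9.35
tool_pos: [0.4963, 0.3006, 0.3817]
orientation: [2.551, 1.834, -0.0]
force: [0.4, -1.2, -1.9]
opening: 0.0137
```

Emit:
{"fn": "apply_moves", "kwargs": {
  "deltas": [
    [0,[0.3,2,0],0],
    [0,[0,0,0],0],
    [0,[0,0,0],0]
  ]
}}

```text
t: 9.72
tool_pos: [0.4982, 0.3002, 0.3817]
orientation: [2.551, 1.834, -0.0]
force: [-0.6, -1.5, -2.0]
opening: 0.0138
```

```bash
python3 - <<'E'
from m import *
st()
for sg in(-1,1): rep(p+R[:,0]*(sg*.075-.0016)+R[:,2]*.172,'hole')
E
```

```text
t 9.725 p [0.4982 0.3002 0.3817] R [[0.319, 0.948, -0.0], [0.948, -0.319, -0.0], [-0.0, 0.0, -1.0]] F [-0.63 -1.53 -1.97] T [-0.31  0.08 -0.01] op 0.013789736229912605
hole stand [-38.3 -76.3 209.7] tool [-76.6  -0.  172. ]
hole stand [-26.3  73.2 209.7] tool [ 73.4   0.  172. ]
```

Lateral force is -1.5 N and there is no axial force, so the L peg is in the hole. I shift the board in +y to swing the peg outward and line up R.

Emit:
{"fn": "apply_moves", "kwargs": {
  "deltas": [
    [0,[1.5,0,0],0],
    [0,[0,0,0],0],
    [0,[2,0,0],0],
    [0,[0,0,0],0],
    [0,[0,0,0],0]
  ]
}}

```text
t: 10.35
tool_pos: [0.4994, 0.3038, 0.3818]
orientation: [-2.551, -1.834, -0.001]
force: [0.0, 0.4, -2.6]
opening: 0.0136
```

```bash
python3 look.py 4; python3 - <<'E'
from m import *
for sg in(-1,1): rep(p+R[:,0]*(sg*.075-.0016)+R[:,2]*.172,'hole')
E
```

```text
t 10.35 p [0.4994 0.3038 0.3818] R [[0.318, 0.948, 0.0], [0.948, -0.318, 0.0], [0.0, 0.0, -1.0]] F [ 0.01  0.39 -2.61] T [-0.15  0.04  0.08] op 0.013645086188514635
hole stand [-38.  -72.5 209.8] tool [-76.6  -0.  172. ]
hole stand [-26.1  77.  209.9] tool [ 73.4  -0.  172. ]
```

View pics/v4.png

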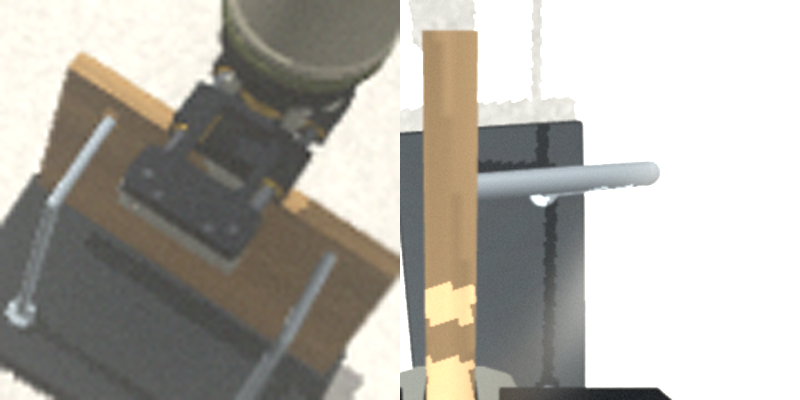

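The L peg has swivelled with the board (it is now nearly straight in the wrist view). R's tip lies at its hole, at (110,118). I rotate the board about the L hole to bring R in.

Emit:
{"fn": "apply_moves", "kwargs": {
  "deltas": [
    [0,[0,1.5,0],-0.02],
    [0,[0,0,0],0],
    [0,[0,1,0],-0.014],
    [0,[0,0,0],0],
    [0,[0,0,0],0]
  ]
}}

```text
t: 11.08
tool_pos: [0.5017, 0.3029, 0.3817]
orientation: [-2.519, -1.877, -0.0]
force: [0.4, -0.3, -2.7]
opening: 0.0138
```

Emit:
{"fn": "apply_moves", "kwargs": {
  "deltas": [
    [0,[0,0.8,0],-0.01],
    [0,[0,0,0],0],
    [0,[0,0,0],0]
  ]
}}

```text
t: 11.45
tool_pos: [0.5024, 0.3027, 0.3817]
orientation: [-2.51, -1.89, -0.0]
force: [0.2, 0.1, -2.8]
opening: 0.0137
```

```bash
python3 - <<'E'
from m import *
st()
for sg in(-1,1): rep(p+R[:,0]*(sg*.075-.0016)+R[:,2]*.172,'hole')
E
```

```text
t 11.45 p [0.5024 0.3027 0.3817] R [[0.276, 0.961, 0.0], [0.961, -0.276, 0.0], [0.0, -0.0, -1.0]] F [ 0.17  0.15 -2.83] T [-0.03 -0.06  0.01] op 0.013709281152259192
hole stand [-31.4 -73.1 209.7] tool [-76.6   0.  172. ]
hole stand [-26.1  76.8 209.7] tool [ 73.4  -0.  172. ]
```

Emit:
{"fn": "apply_moves", "kwargs": {
  "deltas": [
    [0,[0,1.3,0],-0.018],
    [0,[0,0,0],0],
    [0,[0,1.3,0],-0.018],
    [0,[0,0,0],0],
    [0,[0,0,0],0]
  ]
}}

```text
t: 12.08
tool_pos: [0.505, 0.302, 0.3818]
orientation: [-2.475, -1.934, 0.0]
force: [0.3, 0.1, -2.0]
opening: 0.0137
```

```bash
python3 look.py 5;  python3 - <<'E'
from m import *
for sg in(-1,1): rep(p+R[:,0]*(sg*.075-.0016)+R[:,2]*.172,'hole')
E
```

```text
t 12.075 p [0.505  0.302  0.3818] R [[0.242, 0.97, -0.0], [0.97, -0.242, -0.0], [-0.0, -0.0, -1.0]] F [ 0.3   0.1  -1.99] T [-0.03 -0.06 -0.02] op 0.013650646455873989
hole stand [-26.1 -73.2 209.7] tool [-76.6  -0.  172. ]
hole stand [-26.1  76.8 209.7] tool [ 73.4   0.  172. ]
```

View pics/v5.png

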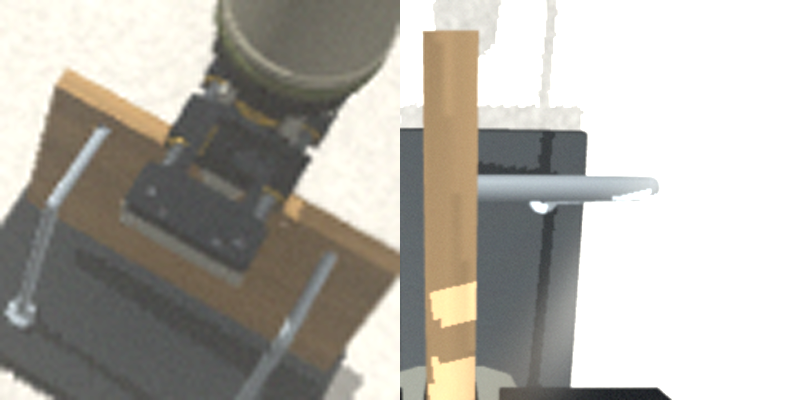

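In the scene view the R peg is cut short at the board ((112,120) → (105,130)), so both pegs are in and the force is near zero. I push back along the pegs, lowering slightly to follow their slope.

Emit:
{"fn": "apply_moves", "kwargs": {
  "deltas": [
    [0,[-0.1,2,0.15],0],
    [0,[-0.1,2,0.15],0],
    [0,[-0.1,2,0.15],0],
    [0,[0,0,0],0],
    [0,[0,0,0],0]
  ]
}}

```text
t: 12.8
tool_pos: [0.5107, 0.3002, 0.3813]
orientation: [-2.475, -1.934, 0.0]
force: [0.2, -0.8, -3.1]
opening: 0.0139
```

Emit:
{"fn": "apply_moves", "kwargs": {
  "deltas": [
    [0,[-0.1,2,0.15],0],
    [0,[-0.1,2,0.15],0],
    [0,[-0.1,2,0.15],0],
    [0,[0,0,0],0],
    [0,[0,0,0],0]
  ]
}}

```text
t: 13.42
tool_pos: [0.5164, 0.2985, 0.3808]
orientation: [-2.475, -1.934, 0.0]
force: [0.5, -0.1, -2.0]
opening: 0.0137
```

```bash
python3 - <<'E'
from m import *
st()
for sg in(-1,1): rep(p+R[:,0]*(sg*.075-.0016)+R[:,2]*.172,'hole')
E
```

```text
t 13.425 p [0.5164 0.2985 0.3808] R [[0.242, 0.97, -0.0], [0.97, -0.242, 0.0], [-0.0, -0.0, -1.0]] F [ 0.47 -0.14 -1.97] T [-0.05 -0.08  0.02] op 0.013677887535042413
hole stand [-14.1 -73.8 208.8] tool [-76.6  -0.  172. ]
hole stand [-14.1  76.2 208.8] tool [ 73.4  -0.  172. ]
```

Emit:
{"fn": "apply_moves", "kwargs": {
  "deltas": [
    [0,[-0.1,3,0.25],0],
    [0,[-0.1,3,0.25],0],
    [0,[-0.1,3,0.25],0],
    [0,[-0.1,3,0.25],0],
    [0,[0,0,0],0]
  ]
}}

```text
t: 14.05
tool_pos: [0.5282, 0.2951, 0.3798]
orientation: [2.476, 1.934, -0.0]
force: [0.7, 0.5, -2.0]
opening: 0.0137
```

Emit:
{"fn": "apply_moves", "kwargs": {
  "deltas": [
    [0,[-0.1,3,0.25],0],
    [0,[-0.1,3,0.25],0],
    [0,[-0.1,3,0.25],0],
    [0,[-0.1,3,0.25],0],
    [0,[0,0,0],0]
  ]
}}

```text
t: 14.68
tool_pos: [0.5398, 0.2918, 0.3788]
orientation: [2.476, 1.934, -0.0]
force: [0.8, 0.0, -2.5]
opening: 0.0141
```

Emit:
{"fn": "apply_moves", "kwargs": {
  "deltas": [
    [0,[0,2,0.15],0],
    [0,[0,2,0.15],0],
    [0,[0,2,0.15],0],
    [0,[0,0,0],0],
    [0,[0,0,0],0]
  ]
}}

```text
t: 15.3
tool_pos: [0.5453, 0.2905, 0.3784]
orientation: [-2.475, -1.935, 0.0]
force: [1.3, -0.4, -1.8]
opening: 0.0137
```

```bash
python3 - <<'E'
from m import *
st()
for sg in(-1,1): rep(p+R[:,0]*(sg*.075-.0016)+R[:,2]*.172,'hole')
E
```

```text
t 15.3 p [0.5453 0.2905 0.3784] R [[0.242, 0.97, -0.0], [0.97, -0.242, -0.0], [-0.0, -0.0, -1.0]] F [ 1.28 -0.38 -1.78] T [-0.01 -0.02  0.  ] op 0.013661901685129842
hole stand [ 15.9 -74.6 206.4] tool [-76.6  -0.  172. ]
hole stand [ 15.8  75.4 206.4] tool [ 73.4  -0.  172. ]
```

Emit:
{"fn": "apply_moves", "kwargs": {
  "deltas": [
    [0,[0,2,0.15],0],
    [0,[0,2,0.15],0],
    [0,[0,0,0],0],
    [0,[0,1,0],0],
    [0,[0,0,0],0]
  ]
}}

```text
t: 15.92
tool_pos: [0.5503, 0.2892, 0.3781]
orientation: [2.475, 1.934, -0.0]
force: [-0.2, 0.5, -1.5]
opening: 0.014
```

Emit:
{"fn": "apply_moves", "kwargs": {
  "deltas": [
    [0,[0,1,0.1],0],
    [0,[0,0,0],0],
    [0,[0,1,0.1],0],
    [0,[0,0,0],0]
  ]
}}

```text
t: 16.42
tool_pos: [0.5522, 0.2887, 0.3779]
orientation: [2.475, 1.935, -0.0]
force: [0.3, 0.6, -2.0]
opening: 0.0143
```

Emit:
{"fn": "apply_moves", "kwargs": {
  "deltas": [
    [0,[0,0.7,0.1],0],
    [0,[0,0,0],0],
    [0,[0,0,0],0]
  ]
}}

```text
t: 16.8
tool_pos: [0.5528, 0.2886, 0.3778]
orientation: [-2.475, -1.935, -0.0]
force: [-1.1, -0.9, -1.4]
opening: 0.0136
```

Emit:
{"fn": "apply_moves", "kwargs": {
  "deltas": [
    [0,[0,0.7,0.1],0],
    [0,[0,0,0],0],
    [0,[0,0,0],0]
  ]
}}

```text
t: 17.18
tool_pos: [0.5534, 0.2885, 0.3777]
orientation: [-2.475, -1.934, 0.0]
force: [-1.4, 1.3, -2.2]
opening: 0.0137
```

Emit:
{"fn": "apply_moves", "kwargs": {
  "deltas": [
    [0,[0,0.7,0],0],
    [0,[0,0,0],0],
    [0,[0,0,0],0]
  ]
}}

```text
t: 17.55
tool_pos: [0.554, 0.2884, 0.3777]
orientation: [-2.475, -1.934, 0.001]
force: [-4.8, 1.9, 0.2]
opening: 0.0139
```

It touches the uprights (-5 N). I ease off a hair, then lower until the pegs carry the board.

Emit:
{"fn": "apply_moves", "kwargs": {
  "deltas": [
    [0,[0,-0.6,0.3],0],
    [0,[0,0,0.5],0],
    [0,[0,0,0],0],
    [0,[0,0,0],0]
  ]
}}

```text
t: 18.05
tool_pos: [0.5536, 0.2883, 0.3769]
orientation: [2.475, 1.935, -0.0]
force: [-3.3, 1.1, -0.8]
opening: 0.0136
```

Emit:
{"fn": "apply_moves", "kwargs": {
  "deltas": [
    [0,[0,0,0.6],0],
    [0,[0,0,0],0],
    [0,[0,0,0],0]
  ]
}}

```text
t: 18.42
tool_pos: [0.5536, 0.2884, 0.3762]
orientation: [2.475, 1.935, -0.0]
force: [-2.4, 1.6, -1.7]
opening: 0.0134
```

Emit:
{"fn": "apply_moves", "kwargs": {
  "deltas": [
    [0,[0,0,0.5],0],
    [0,[0,0,0],0],
    [0,[0,0,0],0]
  ]
}}

```text
t: 18.8
tool_pos: [0.5536, 0.2883, 0.3759]
orientation: [2.475, 1.934, 0.0]
force: [-2.3, -0.6, 0.5]
opening: 0.0138
```

Emit:
{"fn": "apply_moves", "kwargs": {
  "deltas": [
    [0,[0,0,0.3],0],
    [0,[0,0,0],0],
    [0,[0,0,0],0]
  ]
}}

```text
t: 19.18
tool_pos: [0.5536, 0.2884, 0.3758]
orientation: [2.475, 1.934, 0.0]
force: [-5.2, -1.7, 2.8]
opening: 0.0138
```

Emit:
{"fn": "apply_moves", "kwargs": {
  "deltas": [
    [20,[0,0,0],0],
    [26,[0,0,0],0],
    [32,[0,0,0],0],
    [36,[0,0,0],0],
    [36,[0,0,0],0]
  ]
}}

```text
t: 19.8
tool_pos: [0.5536, 0.2884, 0.3755]
orientation: [2.475, 1.935, 0.0]
force: [0.0, 0.4, 0.4]
opening: 0.0358
```

```bash
python3 look.py 6
```

```text
t 19.8 p [0.5536 0.2884 0.3755] R [[0.242, 0.97, 0.0], [0.97, -0.242, -0.0], [0.0, 0.0, -1.0]] F [0.01 0.44 0.36] T [-0.03 -0.05  0.  ] op 0.0358314026192522
```

View pics/v6.png

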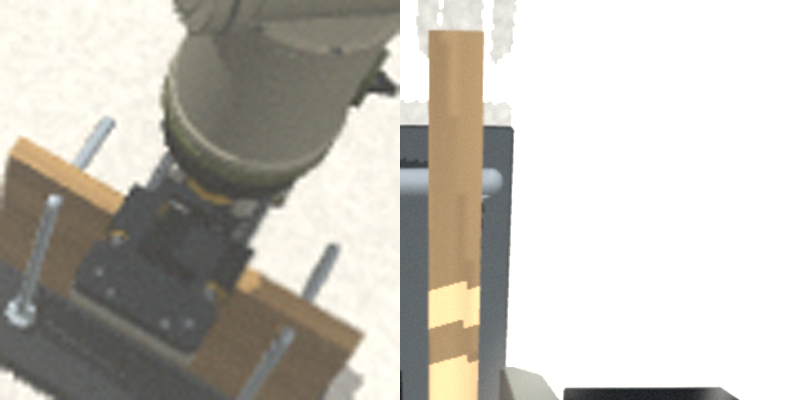

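The board hangs with both pegs sticking out in front and its back at the uprights. Tool force is zero. I retract straight up.

Emit:
{"fn": "apply_moves", "kwargs": {
  "deltas": [
    [36,[0,0,-8],0],
    [36,[0,0,-20],0],
    [36,[0,0,-40],0],
    [36,[0,0,-50],0],
    [36,[0,0,0],0]
  ]
}}

```text
t: 20.52
tool_pos: [0.5539, 0.2886, 0.5017]
orientation: [2.473, 1.933, 0.018]
force: [0.6, -0.0, 0.9]
opening: 0.0363
```

Emit:
{"fn": "apply_moves", "kwargs": {
  "deltas": [
    [36,[0,-50,-30],0],
    [36,[0,-60,0],0],
    [36,[0,-60,0],0],
    [36,[0,0,0],0],
    [36,[0,0,0],0]
  ]
}}

```text
t: 21.15
tool_pos: [0.3886, 0.3294, 0.5242]
orientation: [2.474, 1.935, 0.002]
force: [0.3, -0.0, 0.2]
opening: 0.0359
```

```bash
python3 - <<'E'
from h import *
st()
t=viewer.read_camera('top');s=viewer.read_camera('scene')
cv2.imwrite('pics/f_t.png',t);cv2.imwrite('pics/f_s.png',s)
a=cv2.resize(s[180:300,290:450],(800,600),interpolation=cv2.INTER_CUBIC)*1.6
cv2.imwrite('pics/f.png',np.clip(a,0,255).astype(np.uint8))
t0=cv2.imread('pics/top0.png');
for n,(x,y,w,h) in {'mugs':(225,110,85,150),'plate':(355,145,85,40)}.items(): print(n,np.abs(t[y:y+h,x:x+w].astype(int)-t0[y:y+h,x:x+w]).mean())
for i in (t0,t):
    m=(i.max(2)<28).astype(np.uint8); m[:, :225]=0;m[:,320:]=0;m[:105]=0;m[255:]=0
    n,_,stt,c=cv2.connectedComponentsWithStats(m); print([(c[k].round(1).tolist(),int(stt[k,4])) for k in range(1,n) if stt[k,4]>150])
E
```

```text
t 21.15 p [0.3886 0.3294 0.5242] R [[0.241, 0.971, 0.001], [0.971, -0.241, 0.0], [0.001, 0.001, -1.0]] F [ 0.31 -0.02  0.23] T [ 0.   -0.03 -0.03] op 0.0359484345738505
mugs 13.505751633986929
plate 4.844803921568627
[]
[]
```

View pics/f.png

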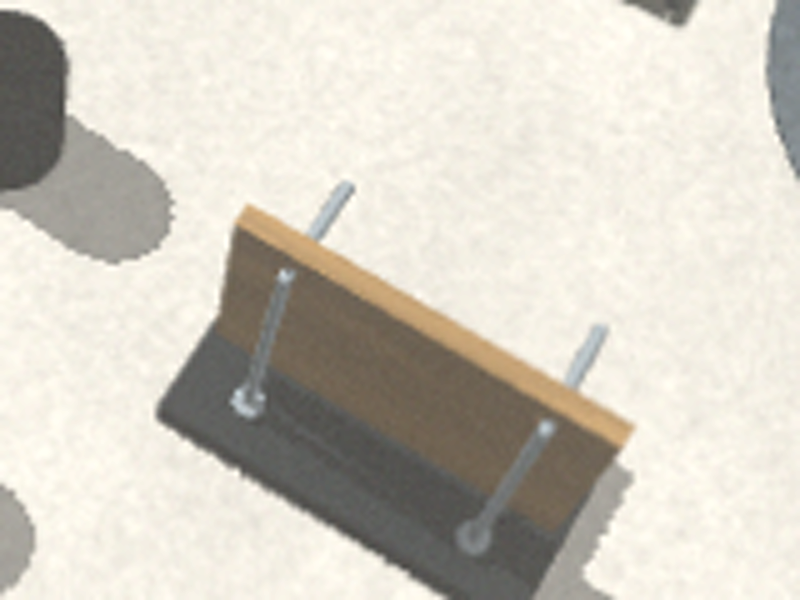

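The board hangs level with both pegs through and its back at the uprights (top edge from (245,213) to (630,435)). One quick check that it's at rest and at the right depth, then I hand in.

```bash
python3 - <<'E'
from m import *
S=viewer.get_calibration('scene');loc=lambda u,v:((u+.5)*.2-.5+290,(v+.5)*.2-.5+180)
for a in((237,222),(622,446)): rep(onz(S,[loc(*a)],.2257)[0],'back top corner (expect x 31, y -+110)')
a=cv2.imread('pics/f_s.png');b=viewer.read_camera('scene');print('motion diff',np.abs(a[200:300,310:430].astype(int)-b[200:300,310:430]).mean())
o=cv2.imread('pics/scene0.png')
for n,(x,y,w,h) in {'mugs':(235,180,70,105),'plate':(155,185,50,45)}.items():
    print(n,cv2.phaseCorrelate(np.float64(o[y:y+h,x:x+w,1]),np.float64(b[y:y+h,x:x+w,1])))
order.close_job()
E
```

```text
back top corner (expect x 31, y -+110) stand [  31.5 -109.4  225.7] tool [-111.1  176.1  298. ]
back top corner (expect x 31, y -+110) stand [ 33.9 108.7 225.7] tool [106.9 178.4 298. ]
motion diff 1.0811111111111111
mugs ((-0.05079136176436094, 0.11376206963517888), 0.803406073477726)
plate ((0.018925327637578704, 0.5395317229319687), 0.7989751763821255)
the job is handed in; nothing more can be done
```

The board is hanging on the stand with both pegs through its holes and its back against the two uprights, and I've handed the job in. No verdict comes back from the interface.

- **How it went:** I gripped the board at the middle of its top edge and lifted it out of the rack. The left peg went in first, and I shifted the board sideways to swing that peg out until the right hole lined up. After turning the right peg in, I pushed the board back to light contact, lowered it until the pegs carried it, and let go. The wrist force readings against the stand stayed at about 6 N or less. It took 21 s of the 70 s.
- **Board position:** the back top corners measured x = 31.5 and 33.9 mm in the stand frame (31 expected) and y = -109 and +109 mm (±110 expected). The 2 mm spread is within the calibration. Hole height was about 203.5 mm at release, and two successive pictures showed no motion.
- **Mugs and plate:** the mugs and side plate shifted by half a pixel or less in the scene picture.
- **Failed check:** my colour-mask check for the mugs in the top view found nothing because its threshold was too dark, so I used image alignment in the scene view instead.

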